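Switch off the light pad after the print class

ROBOT

A 7-joint arm with a two-finger parallel gripper is mounted at the origin on the work surface. World frame = base frame: x ahead of the robot, y to its left, z up, the work surface at z = 0. Lengths are in m, angles in rad, forces in N, time in s.
With the tool pointing down it reaches from about 0.4 to 0.875 m from the base axis. Payload 19.3 kg.
Tool frame: the origin (TCP) lies at the very end of the fingers, on their centre line; the grasp point (between the pads) lies 19 mm behind it; z points along the fingers, y is the line along which they close (so a half turn about z gives the same grasp; the last joint's range is limited). The gripper opens to 85 mm and grips with 20 to 120 N. Pads are 22 mm wide; open, the fingers measure 114 mm over their backs; the gripper's body (76 mm by 85 mm) begins 54 mm behind the grasp point. The pads swing forward as they close: fully open they stand 13 mm farther back than shut.
Start: joints at [1.055, 0.521, -0.036, 1.599, 0.021, 1.021, -0.113], TCP at [0.269, -0.564, 0.231] pointing down, gripper open.
Joint ranges: [-2.91, 2.91], [-0.3, 2.13], [-1.5, 1.42], [0.17, 2.43], [-1.26, 4.41], [0.16, 1.93], [-2.52, 2.52]. Speed limits (rad/s): [1.89, 1.89, 2.39, 2.39, 3.01, 3.01, 3.01].

INTERFACE

Orientations are given as [roll, pitch, yaw] about the fixed x, y, z axes, in that order (R = Rz(yaw) Ry(pitch) Rx(roll)).
In Python, from workcell import monitor, optics, job_done gives the robot as it stands.
- The arm moves only by the shell command python3 -m handwheel 'ROWS' [FORCE]. ROWS is JSON, a list of rows, each an object of numbers: "dx", "dy", "dz": the shift along the tool's x, y, z in cm; "wx", "wy", "wz": the turn, a rotation vector about the tool's x, y, z in rad; "claw": the opening in per cent of the stroke, from 0 (shut) to 100 (fully open). A call has 1 to 8 rows; each row shifts and turns the commanded pose from where the row before left it, along the tool's axes as they then stand; what a row does not reach is not made up. A row lasts 1/8 s, in which the tool goes at most 62.5 mm and 10.7 degrees, less where a joint would pass 70% of its speed; a pose out of reach is approached as far as the arm can. A call with a gripper value outside its range is refused whole. The fingers move at their own pace and stop on an object; FORCE is the grip in N (left out, the last holds). Time passes only in rows, so rows that do not move let the fingers close. It gives the time, the measured TCP pose, the force, the opening and the grip force at its end, in the units of the state.
- monitor.observe(): the state, without advancing time (a new reading comes with each control period).
- optics.grab_frame(name): name is "side" or "top" or "wrist"; returns a dict with "frame" (400x640x3 uint8, blue, green, red), "fovy" (degrees; the focal length in pixels is half the picture's height over the tangent of half this angle, whatever the lens; pixels are square), "cx", "cy" (the principal point, pixels), "k1" (the pictures are not rectified: a ray, as slopes to the right and down, at radius r is drawn at 1 + k1 r^2 times it, then the intrinsics apply), "R" (3x3) and "t" (3): a world point X has camera coordinates R X + t. Camera axes: x right, y down, z forward; pixel columns grow to the right and rows downward; lengths in m; the calibration is good to about 2 mm. A picture is of the moment at which its call begins. There is no depth.
- job_done(): hands the job in; it is judged then, once.
Trained networks look in the newest picture that a camera, given by its name, has taken for a name from the list of things; names that differ only in an ending like _2 or _b are one class to them, and where a whole thing is asked for, a point or a joint stands for the part that bears it (a point fixed in the world has none). Each returns a list of dicts, best first, with "p" (0 to 1); they miss things now and then, are a little off and sometimes report something else, mostly with a low value. They report only what shows in the picture. A call takes as long as a camera call.
- optics.masks_of(name, camera): "region" (400x640 bool, what is visible of it) and "rect" ([left, top, width, height] in pixels, round what is visible of it).
The state is a dict: "clock": time; "qpos": joint angles; "qd": joint speeds; "joint_efforts": joint torques, N m; "position": TCP position; "tool_rot": TCP orientation; "force": force on the tool from outside, world axes, zero at the start; "moment": the same for the moment, N m; "grip_width": finger opening in m; "finger_force": force on a finger pad.
Only numpy, scipy, OpenCV 4.12 (cv2) and the standard library are available. Lean on these libraries where they do the work, as an engineer would, in place of code of your own. Each camera call takes 0.05 s, during which the arm holds its last target. There are 200 camera calls.

TASK

The prints have been looked at: switch the light pad off by turning its brightness knob, the larger of the pad's two knobs, anticlockwise (seen from above) all the way to its end stop, then let go. Leave the pad's small colour-tone knob and the magnetic stirrer's speed knob as they are set.

Things in the scene. Friction and masses are not known exactly. Their poses are not given: they have to be found in the camera images.
- dimmer (a joint): Angle of the light pad's brightness knob, rad: 0 = off, the hard stop anticlockwise (from above); grows clockwise to 2.6. Starts at 0.7 to 1.4; slight friction (0.05 N m), no spring; stays where left. The pad is a fixed flat grey box, 210 deep x 280 wide x 24 mm high, white window at the back, both knobs on a strip along the long edge nearer the robot; it lies left or right, turned up to 0.45.
- dimmer_grip (a point): Where to grip the brightness knob: on its vertical axis, 61 mm above the table. Black; round skirt 46 mm across, top 38 mm above the table; on it an upright bar 44 long, 14 thick, top 68 mm above the table. Turns with the knob: x along the bar, y across it, z up. White line on the bar's -x half; at off it points squarely at the pad's front edge. It is the left knob of the two, seen from the robot.
- tone_mark (a point): Outer end of the white line on top of the pad's small colour-tone knob (not to be turned): black, same shape but smaller (bar 27 long, 14 thick, top 68 mm above the table), its axis 150 mm to the right of the brightness knob's on the same strip. The point turns with the knob, 13 mm from its axis; its x lies along the bar, away from the white line.
- speed_mark (a point): Outer end of the white line on top of the magnetic stirrer's speed knob (not to be turned): same shape and size as the brightness knob, bar top 113 mm above the table, on the front of a white box 190 x 140 mm, 70 mm high, with a round plate and a beaker behind it, on the other side of the table from the pad. The point turns with the knob, 21 mm from its axis; x along the bar, away from the line.

How it is judged:
At the end, for the whole second after the job is handed in: The brightness knob is at its anticlockwise end stop (within 10 degrees) and at rest, and the colour-tone knob and the stirrer's speed knob are as they were (their marks within 5 and 8 mm, about 22 degrees) (value of joint dimmer below 0.175 rad and velocity of joint dimmer between -0.05 and 0.05 rad/s and distance of tone_mark from where it was at the start of the episode below 0.005 m and distance of speed_mark from where it was at the start of the episode below 0.008 m); the robot touches nothing.
It fails at once if the colour-tone knob is turned (its mark moves more than 5 mm) (distance of tone_mark from where it was at the start of the episode above 0.005 m).
It fails at once if the stirrer's speed knob is turned (its mark moves more than 8 mm) (distance of speed_mark from where it was at the start of the episode above 0.008 m).
It also fails if it takes over 32 s, if anything falls off the work surface, if the arm or the gripper's body presses on something with over 40 N, if the wrist force passes 120 N, or if a joint passes its speed limit or range.

## Working session

There is one attempt and no reset: what is moved stays moved. The work goes in short steps, Python scripts to look and compute and a shell command to move; the robot and the scene stay as the last step left them, time stands still between calls to the robot, and variables do not carry over. Pictures are saved under pics/ and viewed, at most 10 in all, crops included, and the job is handed in when it is done.

```bash
mkdir -p pics
cat > h.py <<'E'
import numpy as np, cv2
from workcell import monitor, optics, job_done
def K(f):
    F=200/np.tan(np.radians(f["fovy"])/2); return F
def ray(f,uv):
    F=K(f); d=np.array([(uv[0]-f["cx"])/F,(uv[1]-f["cy"])/F]); s=d.copy()
    for _ in range(20): s=d/(1+f["k1"]*(s@s))
    R=np.array(f["R"]);t=np.array(f["t"])
    return -R.T@t, R.T@np.array([s[0],s[1],1])
def atz(f,uv,z):
    o,d=ray(f,uv); return o+d*(z-o[2])/d[2]
def pix(f,X):
    c=np.array(f["R"])@np.array(X)+np.array(f["t"]); s=c[:2]/c[2]; s=s*(1+f["k1"]*(s@s)); return K(f)*s+[f["cx"],f["cy"]]
E
python3 - <<'E'
from h import *
print(monitor.observe())
for c in ["top","side"]:
    f=optics.grab_frame(c); cv2.imwrite(f"pics/{c}0.png",f["frame"])
    print(c,f["fovy"],f["k1"],np.round(f["t"],3),np.round(f["R"],3).tolist())
    for n in ["dimmer_grip","tone_mark","speed_mark"]:
        for m in optics.masks_of(n,c)[:2]:
            ys,xs=np.nonzero(m["region"]); uv=(xs.mean(),ys.mean())
            print(n,round(m["p"],2),m["rect"],np.round(uv,1),np.round(atz(f,uv,.06 if n[0]!='s' else .1),3))
E
```

```text
{'clock': 0.0, 'qpos': array([ 1.05479361,  0.5220401 , -0.03632145,  1.5999741 ,  0.02119764,
        1.02111511, -0.11275641]), 'qd': array([-4.54624221e-04,  9.25615404e-04, -4.63560105e-04,  1.71547020e-03,
        1.83677080e-03,  1.15741816e-03,  7.21894092e-05]), 'joint_efforts': array([-3.17753802e-03, -9.27116489e+01,  1.97839223e+00, -3.69938314e+01,
        1.77685503e-02,  8.15918291e-03,  3.62638048e-05]), 'position': array([ 0.26931145, -0.56363518,  0.23072169]), 'tool_rot': array([-3.14044390e+00,  8.30119276e-05,  4.45829376e-01]), 'force': array([ 0.81547779, -0.09135035,  1.48318893]), 'moment': array([-0.02742628,  0.00428506, -0.01978815]), 'finger_force': 0.0, 'grip_width': 0.08525860276319035}
top 57.4986227487934 -0.02441480398253005 [-0.017  0.492  0.824] [[-0.012, -1.0, 0.002], [-0.986, 0.012, -0.165], [0.165, -0.004, -0.986]]
dimmer_grip 0.5 [376.6, 192.3, 25.3, 17.0] [387.1 199.4] [ 0.482 -0.177  0.06 ]
speed_mark 0.77 [177.5, 197.4, 29.3, 22.7] [192.6 209.9] [0.457 0.259 0.1  ]
side 46.750179685380274 -0.1267567498132858 [0.48  0.16  1.227] [[-0.989, -0.145, -0.002], [-0.082, 0.572, -0.816], [0.12, -0.807, -0.578]]
dimmer_grip 0.67 [322.2, 186.3, 14.2, 14.2] [328.1 195.1] [ 0.483 -0.152  0.06 ]
tone_mark 0.42 [334.0, 166.9, 12.2, 5.4] [340.9 169.1] [ 0.461 -0.304  0.06 ]
speed_mark 0.81 [306.6, 276.4, 16.2, 27.5] [313.3 291.7] [0.459 0.276 0.1  ]
speed_mark 0.5 [322.3, 185.6, 11.9, 16.3] [328.  195.1] [ 0.476 -0.095  0.1  ]
```

Run:
```python
import cv2
t=cv2.imread("pics/top0.png");s=cv2.imread("pics/side0.png")
a=cv2.resize(t[130:290,330:530],(800,640))[:600]
cv2.imwrite("pics/a.png",t); cv2.imwrite("pics/b.png",a)
```

```text
(no output)
```

View pics/a.png

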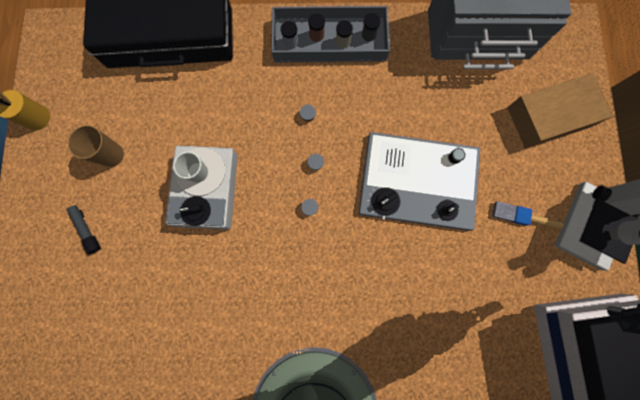

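View pics/side0.png

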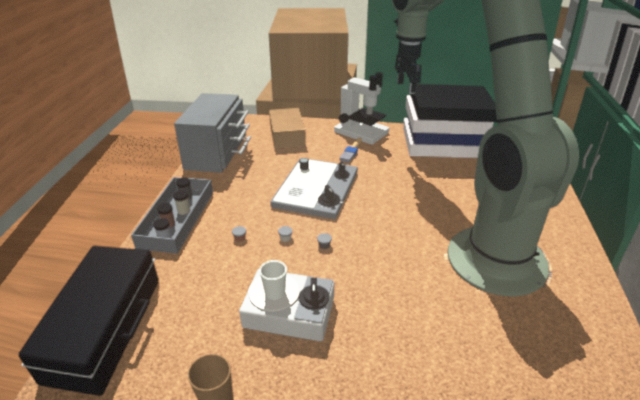

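View pics/b.png

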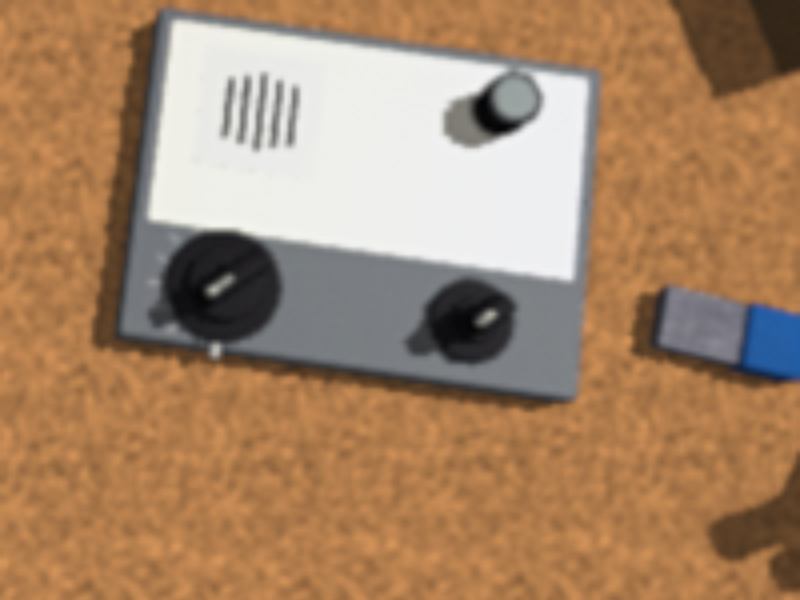

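The top view shows the pad at right, with the brightness knob at about (385,201) and its white line pointing down-left. The tone knob is at about (449,210). The side view agrees, with the knobs at (328,195) and (342,170). The gripper hangs near the microscope and books, so I'll lift before crossing.

Run:
```python
from h import *
f=optics.grab_frame("top")
g=lambda x,y,z: atz(f,(330+x/4-.4,130+y/4-.4),z)
P=lambda n,v: print(n,np.round(v,3))
sk=g(222,286,.036); P("skirt c",sk); P("tone c",g(470,320,.036)); 
a,b=g(206,295,.068),g(234,274,.068); P("line",a);P("line",b)
d=a-b; P("line dir deg",np.degrees(np.arctan2(d[1],d[0])))
e1,e2=g(120,335,.024),g(577,395,.024); P("front",e1);P("front",e2); d=e1-e2; P("front len",np.linalg.norm(d)); P("yaw",np.arctan2(-d[0],d[1]))
P("tcp pix",pix(f,[.269,-.564,.231])); P("cam",ray(f,(0,0))[0])
P("tall microscope top?",g(0,0,0))
s=monitor.observe(); tgt=np.r_[sk[:2],.2]; from scipy.spatial.transform import Rotation as Ro
R=Ro.from_euler("xyz",s["tool_rot"]).as_matrix(); P("delta tool cm",100*R.T@(tgt-s["position"]))
```

```text
skirt c [ 0.482 -0.177  0.036]
tone c [ 0.46  -0.324  0.036]
line [ 0.472 -0.161  0.068]
line [ 0.484 -0.178  0.068]
line dir deg 125.877
front [ 0.455 -0.116  0.024]
front [ 0.415 -0.39   0.024]
front len 0.276
yaw -0.144
tcp pix [623.369 298.743]
cam [ 0.349 -0.019  0.893]
tall microscope top? [ 0.675 -0.048  0.   ]
delta tool cm [ 35.878 -25.776   3.126]
```

```bash
python3 -m handwheel '[{"dz":-5,"claw":100},{"dz":-5},{"dx":4,"dy":-3},{"dx":4,"dy":-3},{"dx":4,"dy":-3},{"dx":4,"dy":-3},{"dx":4,"dy":-3},{"dx":4,"dy":-3}]' && python3 -m handwheel '[{"dx":4,"dy":-3},{"dx":4,"dy":-3},{"dx":4,"dy":-2},{"wz":0.18},{"wz":0.18},{"wz":0.18},{"wz":0.18},{"wz":0.18}]'
```

```text
schema error: expected keys dx, dy, dz, wx, wy, wz, claw
```

```bash
python3 -m handwheel '[{"dx":0,"dy":0,"dz":-5,"wx":0,"wy":0,"wz":0,"claw":100},{"dx":0,"dy":0,"dz":-5,"wx":0,"wy":0,"wz":0,"claw":100},{"dx":4,"dy":-3,"dz":0,"wx":0,"wy":0,"wz":0,"claw":100},{"dx":4,"dy":-3,"dz":0,"wx":0,"wy":0,"wz":0,"claw":100},{"dx":4,"dy":-3,"dz":0,"wx":0,"wy":0,"wz":0,"claw":100},{"dx":4,"dy":-3,"dz":0,"wx":0,"wy":0,"wz":0,"claw":100},{"dx":4,"dy":-3,"dz":0,"wx":0,"wy":0,"wz":0,"claw":100},{"dx":4,"dy":-3,"dz":0,"wx":0,"wy":0,"wz":0,"claw":100}]'
```

```text
clock: 1.45
position: [0.409, -0.2965, 0.3315]
tool_rot: [3.141, -0.0, 0.446]
force: [0.5, -0.9, 0.6]
grip_width: 0.0852
finger_force: 0.0
```

```bash
python3 -m handwheel '[{"dx":4,"dy":-2.6,"dz":2,"wx":0,"wy":0,"wz":0,"claw":100},{"dx":4,"dy":-2.6,"dz":2,"wx":0,"wy":0,"wz":0,"claw":100},{"dx":4,"dy":-2.6,"dz":2,"wx":0,"wy":0,"wz":0,"claw":100},{"dx":0,"dy":0,"dz":1,"wx":0,"wy":0,"wz":0.175,"claw":100},{"dx":0,"dy":0,"dz":1,"wx":0,"wy":0,"wz":0.175,"claw":100},{"dx":0,"dy":0,"dz":1,"wx":0,"wy":0,"wz":0.175,"claw":100},{"dx":0,"dy":0,"dz":1,"wx":0,"wy":0,"wz":0.175,"claw":100},{"dx":0,"dy":0,"dz":1,"wx":0,"wy":0,"wz":0.175,"claw":100}]' && python3 -m handwheel '[{"dx":0,"dy":0,"dz":1,"wx":0,"wy":0,"wz":0.175,"claw":100},{"dx":0,"dy":0,"dz":1,"wx":0,"wy":0,"wz":0.175,"claw":100},{"dx":0,"dy":0,"dz":0,"wx":0,"wy":0,"wz":0.17,"claw":100},{"dx":0,"dy":0,"dz":0,"wx":0,"wy":0,"wz":0,"claw":100}]'
python3 - <<'E'
from h import *
f=optics.grab_frame("wrist"); cv2.imwrite("pics/w1.png",f["frame"])
print(monitor.observe()["qpos"], [pix(f,[.482,-.177,z]) for z in (.038,.068)])
for m in optics.masks_of("dimmer_grip","wrist")[:2]:
    ys,xs=np.nonzero(m["region"]); print(m["p"],m["rect"],xs.mean(),ys.mean())
E
```

```text
clock: 2.45
position: [0.4831, -0.176, 0.2211]
tool_rot: [-3.142, -0.0, -0.435]
force: [0.3, 0.3, 0.1]
grip_width: 0.0858
finger_force: 0.0
clock: 2.95
position: [0.4831, -0.1758, 0.2013]
tool_rot: [3.141, -0.0, -0.948]
force: [-0.3, 0.3, -0.9]
grip_width: 0.0852
finger_force: 0.0
[ 0.19707019  0.38476058  0.0471714   1.92340289 -0.02375469  0.83378266
 -2.25915051] [array([315.38183064, 177.8809714 ]), array([315.46971936, 187.15028474])]
0.79 [288.5, 148.9, 49.5, 57.2] 314.277037037037 176.21382716049382
```

View pics/w1.png

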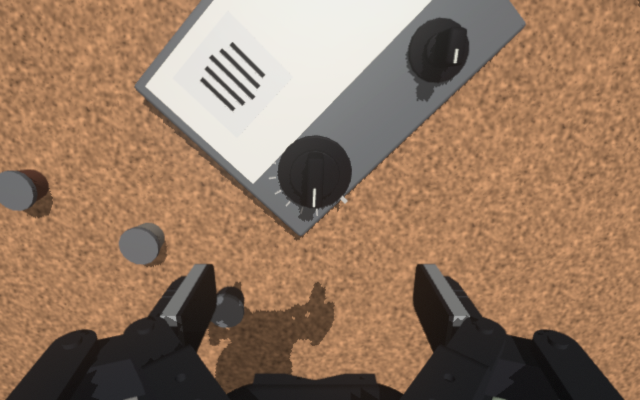

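The wrist view shows the knob skirt centred at about (314.5,172). The bar is vertical in the image with its line at (314,198), so it is aligned with the fingers. I'll refine the centre.

Run:
```python
from h import *
from scipy.spatial.transform import Rotation as Ro
f=optics.grab_frame("wrist")
im=cv2.cvtColor(f["frame"],cv2.COLOR_BGR2GRAY)
c=im[120:225,260:370]; m=(c>150).astype(np.uint8)
n,l,st,ce=cv2.connectedComponentsWithStats(m)
print([(st[i].tolist(),(ce[i]+[260,120]).round(1)) for i in range(1,n) if 5<st[i][4]<200])
c=atz(f,(314.5,172),.036); a=atz(f,(314,207),.068); b=atz(f,(314.8,190),.068); e=a-b
s=monitor.observe(); R=Ro.from_euler("xyz",s["tool_rot"]).as_matrix()
print(c,a,np.degrees(np.arctan2(e[1],e[0])),np.linalg.norm((a-c)[:2]))
print("tool cm",100*R.T@(np.r_[c[:2],.042]-s["position"]), "bar in tool", R.T@e)
```

```text
[([9, 57, 7, 2, 13], array([271.8, 177.5])), ([105, 62, 5, 7, 21], array([367.2, 185. ])), ([53, 69, 3, 18, 40], array([313.8, 197. ])), ([15, 70, 6, 4, 14], array([277.6, 191.6])), ([92, 72, 9, 8, 36], array([355. , 195.8])), ([81, 76, 7, 8, 32], array([343.6, 199.9])), ([26, 81, 4, 5, 11], array([287.6, 203.3])), ([89, 83, 4, 2, 7], array([350.3, 203.6])), ([95, 82, 4, 5, 15], array([356.5, 203.9])), ([56, 89, 2, 7, 13], array([316.5, 212.2])), ([77, 89, 4, 11, 33], array([338.6, 214.3])), ([99, 88, 6, 5, 15], array([361.7, 210.2])), ([72, 90, 4, 3, 9], array([333.6, 210.7])), ([101, 94, 6, 4, 19], array([363.2, 215.8])), ([0, 98, 3, 3, 6], array([260.8, 219.2])), ([66, 99, 4, 4, 7], array([327.3, 220.4])), ([88, 101, 4, 4, 11], array([349.5, 222.6]))]
[ 0.48568274 -0.18061552  0.036     ] [ 0.47274669 -0.16205882  0.068     ] 123.36969119100792 0.02262061547283224
tool cm [ 0.52973199  0.07799005 15.94524966] bar in tool [-1.50895845e-02 -6.49261231e-04 -2.66884455e-06]
```

```bash
python3 -m handwheel '[{"dx":0.4,"dy":0.1,"dz":4,"wx":0,"wy":0,"wz":0,"claw":100},{"dx":0,"dy":0,"dz":4,"wx":0,"wy":0,"wz":0,"claw":100},{"dx":0,"dy":0,"dz":4,"wx":0,"wy":0,"wz":0,"claw":100},{"dx":0,"dy":0,"dz":2,"wx":0,"wy":0,"wz":0,"claw":100},{"dx":0,"dy":0,"dz":1,"wx":0,"wy":0,"wz":0,"claw":100},{"dx":0,"dy":0,"dz":0.7,"wx":0,"wy":0,"wz":0,"claw":100},{"dx":0,"dy":0,"dz":0,"wx":0,"wy":0,"wz":0,"claw":100}]' && python3 -m handwheel '[{"dx":0,"dy":0,"dz":0,"wx":0,"wy":0,"wz":0,"claw":0},{"dx":0,"dy":0,"dz":0,"wx":0,"wy":0,"wz":0,"claw":0},{"dx":0,"dy":0,"dz":0,"wx":0,"wy":0,"wz":0,"claw":0},{"dx":0,"dy":0,"dz":0,"wx":0,"wy":0,"wz":0,"claw":0},{"dx":0,"dy":0,"dz":0,"wx":0,"wy":0,"wz":0,"claw":0},{"dx":0,"dy":0,"dz":0,"wx":0,"wy":0,"wz":0,"claw":0}]' 30
```

```text
clock: 3.98
position: [0.4847, -0.1798, 0.0445]
tool_rot: [-3.141, -0.0, -0.949]
force: [0.5, -0.3, 1.0]
grip_width: 0.0852
finger_force: 0.0
clock: 4.72
position: [0.4855, -0.1792, 0.0447]
tool_rot: [-3.14, -0.001, -0.949]
force: [2.4, 3.9, 5.0]
grip_width: 0.0133
finger_force: 33.3
```

```bash
python3 -m handwheel '[{"dx":0,"dy":0,"dz":0,"wx":0,"wy":0,"wz":-0.09,"claw":0},{"dx":0,"dy":0,"dz":0,"wx":0,"wy":0,"wz":-0.09,"claw":0},{"dx":0,"dy":0,"dz":0,"wx":0,"wy":0,"wz":-0.09,"claw":0},{"dx":0,"dy":0,"dz":0,"wx":0,"wy":0,"wz":-0.09,"claw":0},{"dx":0,"dy":0,"dz":0,"wx":0,"wy":0,"wz":-0.09,"claw":0},{"dx":0,"dy":0,"dz":0,"wx":0,"wy":0,"wz":-0.09,"claw":0},{"dx":0,"dy":0,"dz":0,"wx":0,"wy":0,"wz":-0.09,"claw":0},{"dx":0,"dy":0,"dz":0,"wx":0,"wy":0,"wz":-0.09,"claw":0}]' && python3 -c "
from h import *
s=monitor.observe();print(s['moment'],s['qpos'][6])"
```

```text
clock: 5.72
position: [0.4863, -0.1781, 0.0447]
tool_rot: [-3.14, -0.003, -0.225]
force: [6.9, 11.3, 2.4]
grip_width: 0.0134
finger_force: 32.8
[ 2.46041378 -1.48059784 -0.07209491] -1.7428751381068495
```

```bash
python3 -m handwheel '[{"dx":0,"dy":0,"dz":0,"wx":0,"wy":0,"wz":-0.03,"claw":0},{"dx":0,"dy":0,"dz":0,"wx":0,"wy":0,"wz":-0.03,"claw":0},{"dx":0,"dy":0,"dz":0,"wx":0,"wy":0,"wz":-0.03,"claw":0},{"dx":0,"dy":0,"dz":0,"wx":0,"wy":0,"wz":0,"claw":0}]' && python3 -c "
from h import *
s=monitor.observe();print(s['moment'],s['tool_rot'])"
python3 -m handwheel '[{"dx":0,"dy":0,"dz":0,"wx":0,"wy":0,"wz":-0.03,"claw":0},{"dx":0,"dy":0,"dz":0,"wx":0,"wy":0,"wz":-0.03,"claw":0},{"dx":0,"dy":0,"dz":0,"wx":0,"wy":0,"wz":0,"claw":0}]' && python3 -c "
from h import *
s=monitor.observe();print(s['moment'],s['tool_rot'])"
```

```text
clock: 6.22
position: [0.4864, -0.1779, 0.0447]
tool_rot: [-3.139, -0.003, -0.138]
force: [7.0, 12.6, 2.4]
grip_width: 0.013
finger_force: 35.7
[ 2.58202918 -1.54252958 -0.56693164] [-3.13939836e+00 -2.91749446e-03 -1.37655992e-01]
clock: 6.6
position: [0.4868, -0.178, 0.0448]
tool_rot: [-3.139, -0.004, -0.079]
force: [8.9, 12.0, 1.0]
grip_width: 0.0136
finger_force: 63.2
[ 2.65480637 -1.91717351 -1.16179244] [-3.13941934 -0.00377037 -0.07859167]
```

The resisting moment rose to 1.16 N·m near yaw −0.14, which is the pad's yaw, so the knob is on its stop. Next I relieve the stress, open the fingers and rise.

```bash
python3 -m handwheel '[{"dx":0,"dy":0,"dz":0,"wx":0,"wy":0,"wz":0.05,"claw":0},{"dx":0,"dy":0,"dz":0,"wx":0,"wy":0,"wz":0,"claw":100},{"dx":0,"dy":0,"dz":0,"wx":0,"wy":0,"wz":0,"claw":100},{"dx":0,"dy":0,"dz":0,"wx":0,"wy":0,"wz":0,"claw":100},{"dx":0,"dy":0,"dz":0,"wx":0,"wy":0,"wz":0,"claw":100},{"dx":0,"dy":0,"dz":0,"wx":0,"wy":0,"wz":0,"claw":100},{"dx":0,"dy":0,"dz":0,"wx":0,"wy":0,"wz":0,"claw":100}]' && python3 -m handwheel '[{"dx":0,"dy":0,"dz":-1,"wx":0,"wy":0,"wz":0,"claw":100},{"dx":0,"dy":0,"dz":-3,"wx":0,"wy":0,"wz":0,"claw":100},{"dx":0,"dy":0,"dz":-4,"wx":0,"wy":0,"wz":0,"claw":100},{"dx":0,"dy":0,"dz":-4,"wx":0,"wy":0,"wz":0,"claw":100},{"dx":0,"dy":0,"dz":-4,"wx":0,"wy":0,"wz":0,"claw":100},{"dx":0,"dy":0,"dz":0,"wx":0,"wy":0,"wz":0,"claw":100}]'
python3 - <<'E'
from h import *
f=optics.grab_frame("wrist"); cv2.imwrite("pics/w2.png",f["frame"])
E
```

```text
clock: 7.48
position: [0.4845, -0.1798, 0.0443]
tool_rot: [-3.142, 0.0, -0.129]
force: [-0.7, -0.5, 0.0]
grip_width: 0.0852
finger_force: 0.0
clock: 8.22
position: [0.4858, -0.1801, 0.2075]
tool_rot: [3.141, -0.005, -0.129]
force: [-0.8, -0.3, -0.7]
grip_width: 0.0856
finger_force: 0.0
```

View pics/w2.png

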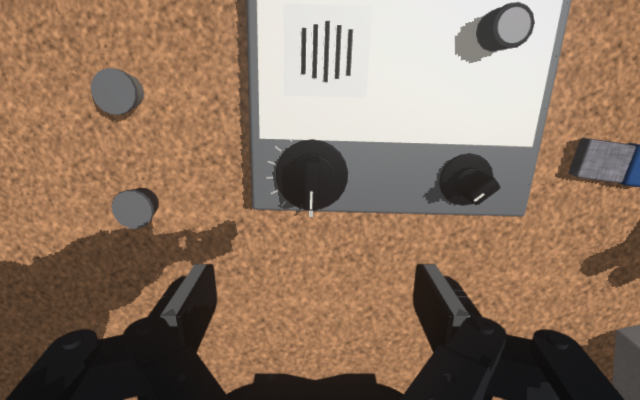

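The wrist view shows the knob's white line at (311,203) pointing squarely at the front edge, in line with the pad's front tick at (311,213). The tone knob at (466,180) was never touched.

```bash
python3 -c "
from h import *
print(job_done())"
```

```text
the job is handed in; nothing more can be done
None
```

I turned the brightness knob anticlockwise to its end stop, let go and handed the job in at about 8 s on the robot's clock; neither the colour-tone knob nor the stirrer's speed knob was touched.

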